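# Hold the damp box lid below its balance point

### The arm

A 6-joint arm with a two-finger parallel gripper is mounted at the origin on the work surface. World frame = base frame: x ahead of the robot, y to its left, z up, the work surface at z = 0. Lengths are in m, angles in rad, forces in N, time in s.
With the tool pointing down it reaches from about 0.325 to 0.875 m from the base axis. Payload 4.4 kg.
Tool frame: the origin (TCP) lies midway between the tips of the shut fingers; the grasp point (between the pads) lies behind it (r.grip_depth is the z of the grasp point in the tool frame, in m); z points along the fingers, y is the line along which they close (so a half turn about z gives the same grasp; the last joint's range is limited). The gripper opens to 85 mm and grips with 20 to 120 N. Pads are 22 mm wide; open, the fingers measure 114 mm over their backs; the gripper's body (76 mm by 85 mm) begins 54 mm behind the grasp point. The pads swing forward as they close: fully open they stand 13 mm farther back than shut.
Start: joints at [-1.284, 0.207, 1.542, -0, 1.393, -0.15], TCP at [0.243, -0.521, 0.231] pointing down, gripper open.
Joint ranges: [-2.73, 2.73], [-0.86, 2.22], [0.23, 2.46], [-1.11, 4.25], [0.08, 2.63], [-2.82, 2.82]. Speed limits (rad/s): [2.79, 2.79, 3.14, 3.14, 3.14, 3.14].

### API

Orientations are given as a unit quaternion [w, x, y, z].
In Python, from bench import r gives the robot as it stands.
- The arm moves only by the tool play_rows, never from a script. Its arguments are lists of equal length, an entry for each row: "slide": the shift along the tool's x, y, z in units of 25 cm (1.0 is 25 cm), a list of three; "rot": the turn, a rotation vector about the tool's x, y, z in units of pi/4 rad (1.0 is pi/4 rad), a list of three. A call has 1 to 20 rows; each row is the pose to reach, as a shift and turn from the pose commanded when the call began, along the tool's axes at that moment; what a row does not reach only later rows make up. A row lasts 1/12 s, in which the tool goes at most 41.7 mm and 7.16 degrees, less where a joint would pass 70% of its speed; a pose out of reach is approached as far as the arm can. A call with a number of a shift or a turn outside -1 to 1 is refused whole. A call with a gripper value outside its range is refused whole. "gripper" is the opening, from -1 (shut) to 1 (fully open), set as the call begins (left out, the last holds). The fingers move at their own pace and stop on an object; "squeeze" is the grip in N (left out, the last holds). Time passes only in rows, so rows that repeat a pose let the fingers close. It gives the time, the measured TCP pose, the force, the opening and the grip force at its end, in the units of the state.
- r.observe(): the state, without advancing time (a new reading comes with each control period).
- r.snapshot(name): name is "side" or "top"; returns a dict with "image" (420x560x3 uint8, red, green, blue), "vertical_fov" (degrees; the focal length in pixels is half the picture's height over the tangent of half this angle, whatever the lens; pixels are square), "cx", "cy" (the principal point, pixels), "rvec" (rotation vector, rad) and "tvec" (3), from world to camera coordinates, as OpenCV has them. Camera axes: x right, y down, z forward; pixel columns grow to the right and rows downward; lengths in m; the calibration is good to about 2 mm. A picture is of the moment at which its call begins. There is no depth.
- r.job_done(): hands the job in; it is judged then, once.
The state is a dict: "time": time; "joint_positions": joint angles; "qvel": joint speeds; "tau": joint torques, N m; "tcp_pos": TCP position; "tcp_rot": TCP orientation; "force": force on the tool from outside, world axes, zero at the start; "moment": the same for the moment, N m; "finger_gap": opening from 0.0 (shut) to 1.0 (fully open); "finger_force": force on a finger pad.
Only numpy, scipy, OpenCV 4.12 (cv2) and the standard library are available. Lean on these libraries where they do the work, as an engineer would, in place of code of your own. Each camera call takes 0.05 s, during which the arm holds its last target. There are 200 camera calls.

### The job

Take the red ring weight off the lid of the damp box and thread it onto the brass post until it sits flat on the wooden base, and let go of it. Then raise the blue sprung lid by its steel bar handle until it is clearly past its balance point (the red tick on the side scale), ease it back down into the green band just below (about 5 to 15 degrees short of the balance point), and finish still holding it there. Guide the lid all the way, never letting it fly open or drop, and leave the cup, the brush jar and the bottle as they stand.

Things in the scene. Friction and masses are not known exactly. Their poses are not given: they have to be found in the camera images.
- chest: White open damp box, 170 mm (its x) by 300 (its y) by 100 high, fixed. Origin: centre of its underside; its -x side is the front, roughly towards the robot. On each end a fixed white arc scale round the hinge, green from 35 to 45 degrees of lid opening, a red tick at 50 degrees, read against the lid.
- lid (a joint): Opening of the blue lid, rad: 170 x 300 x 14 mm, 0.72 kg, its top 115 mm above the table when shut. 0 shut and level, 1.45 open stop; the front edge rises and swings to the box's +x. A hinge spring carries part of its weight: balance point 0.87 rad (50 degrees). Let go below it, the lid falls shut; above, it springs open. Under 3 N at the bar moves it, more if pinched hard.
- lid_hinge (a point): Middle of the hinge line, at the far (+x) top edge of the box, 101 mm above the table. The hinge line runs along the box's y.
- lid_bar (a point): Steel loop handle of 12 mm round bar before the lid's front edge, turning with the lid. This point: middle of its 110 mm cross bar along the box's y, 50 mm out from the lid's edge, 220 mm from the hinge line, 108 mm above the table when shut; side arms 55 mm either side. It can turn between pads that pinch it from above across the box's x.
- weight: Red iron ring weight, 54 mm outside, 26 mm hole, 30 mm high, 0.3 to 0.46 kg. Origin: centre of its underside, z along its axis. It starts lying flat on the shut lid.
- post: Parking post, fixed: dark wooden base 80 x 80 x 15 mm with an upright brass post 16 mm thick, 50 mm high above the base, its top chamfered. Origin: centre of the underside.
- post_seat (a point): Where the post meets the base's top, 15 mm above the table: the weight's origin belongs here.
- post_tip (a point): Top of the post, 65 mm above the table.
- cup: Bystander: loose terracotta cup, 68 mm across, 65 mm high. Origin: centre of its underside.
- jar: Bystander: loose blue jar of brushes, 68 mm across, 172 mm high with brushes. Origin: centre of its underside.
- bottle: Bystander: loose white bottle with green label and yellow cap, 52 mm across, 150 mm high. Origin: centre of its underside.
Not all that is in view belongs to the job. Of the things that look like the weight, the smallest one is meant.

How it is judged:
By the outcome, as a careful person would: the job done as asked, in the order asked, and still so for the second after the job is handed in, while the arm keeps its last pose, push and grip.
It also fails if it takes over 67 s, if anything falls off the work surface, if the arm or the gripper's body presses on something with over 40 N, if the wrist force passes 120 N, or if a joint passes its speed limit or range.

## Working session

There is one attempt and no reset: what is moved stays moved. The work goes in short steps, Python scripts to look and compute and a tool call to move; the robot and the scene stay as the last step left them, time stands still between calls to the robot, and variables do not carry over. Pictures are saved under pics/ and viewed, at most 10 in all, crops included, and the job is handed in when it is done.

Besides the shell and the picture viewer there is one more tool, called after "Request:" as a command line: name --argument value ..., lists and objects as JSON in quotes. play_rows: Moves the arm, as the interface text tells. Its arguments: {"type":"object","properties":{"slide":{"type":"array"},"rot":{"type":"array"},"gripper":{"type":"number"},"squeeze":{"type":"number"}},"required":["slide","rot"]}

```bash
mkdir -p pics; ls; python3 - <<'E'
from bench import r
import cv2
for n in("side","top"):
    s=r.snapshot(n); cv2.imwrite(f"pics/{n}0.png",s["image"][:,:,::-1]); print({k:v for k,v in s.items() if k!="image"})
print(r.grip_depth); print(r.observe())
E
```

```text
pics
{'vertical_fov': 42.22076089114656, 'cx': 284.6977036939757, 'cy': 214.26880961168104, 'rvec': array([ 0.66626347, -2.62901807,  1.17013136]), 'tvec': array([0.48105275, 0.22264797, 1.37616184])}
{'vertical_fov': 44.47529015562191, 'cx': 279.5829386499257, 'cy': 202.52108553991354, 'rvec': array([ 2.06714384, -2.13964438,  0.25171518]), 'tvec': array([0.04468729, 0.53838054, 1.49719618])}
-0.0187
{'time': 0.1, 'joint_positions': array([-1.28449090e+00,  2.07383866e-01,  1.54283215e+00,  7.84333386e-07,
        1.39353963e+00, -1.50498393e-01]), 'qvel': array([-0.00235628, -0.00084085, -0.00370878, -0.00226426, -0.00071343,
       -0.0007731 ]), 'tau': array([-4.65622252e-04, -3.84089935e+01, -2.92549396e+01, -2.58651453e-04,
        4.82744843e-03,  1.08523516e-06]), 'tcp_pos': array([ 0.24304047, -0.5203321 ,  0.23020405]), 'tcp_rot': array([-1.07902900e-03,  9.76244398e-01,  2.16669576e-01, -7.29958442e-05]), 'force': array([0.44679071, 0.09448552, 0.19135775]), 'moment': array([ 0.01312412, -0.05435082, -0.01326983]), 'finger_force': 0.0, 'finger_gap': 1.0005273413635134}
```

View pics/side0.png

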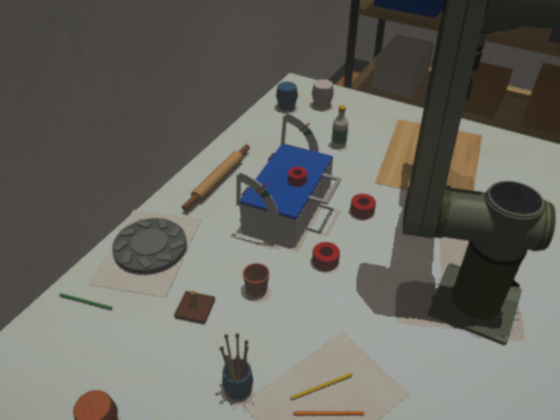

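View pics/top0.png

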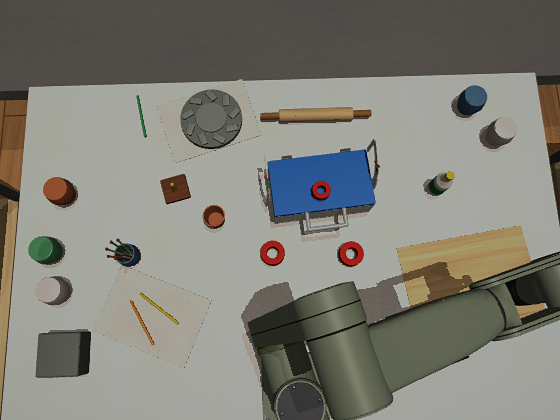

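The side view shows the ring on the lid near (298,176) and the post near (194,298). In the top view they are near (321,190) and (173,186). I'll enlarge both.

```bash
python3 - <<'E'
import cv2,numpy as np
def c(n,x,y,w,h,f):
    i=cv2.imread(f"pics/{n}0.png")[y:y+h,x:x+w]; o=cv2.resize(i,None,fx=f,fy=f,interpolation=cv2.INTER_CUBIC)
    for k in range(0,w,10):
        cv2.line(o,(k*f,0),(k*f,6 if k%50 else 14),(0,255,255),1)
    for k in range(0,h,10): cv2.line(o,(0,k*f),(6 if k%50 else 14,k*f),(0,255,255),1)
    return o
a=c("side",230,110,120,140,4); b=c("side",170,280,50,50,6)
A=np.zeros((560,790,3),np.uint8);A[:,:480]=a;A[:300,485:785]=b
cv2.imwrite("pics/s1.png",A)
a=c("top",250,130,140,110,4); b=c("top",150,165,46,46,5)
A=np.zeros((440,795,3),np.uint8);A[:,:560]=a;A[:230,564:794]=b
cv2.imwrite("pics/t1.png",A)
E
```

```text
(no output)
```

View pics/s1.png

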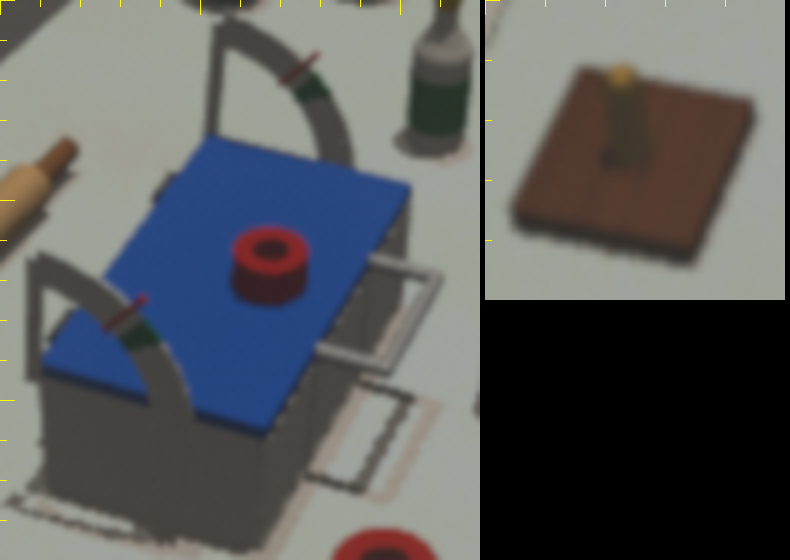

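View pics/t1.png

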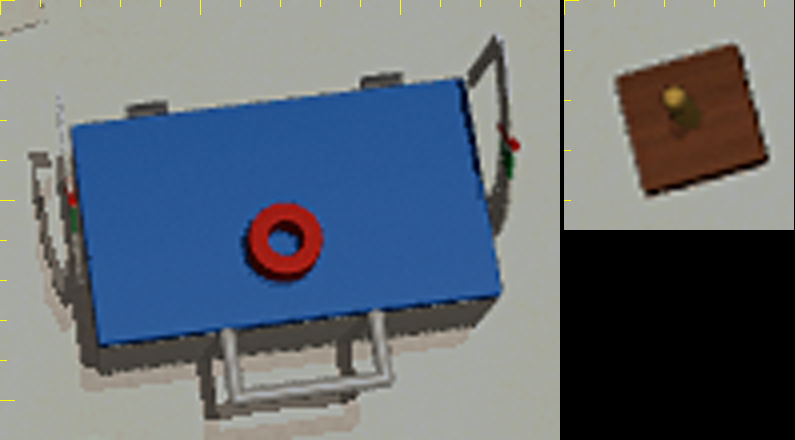

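The crops give sub-pixel points. In side-view pixels:
- Lid corners: (283,144), (332.8,156.5), (296.3,218), (240.5,201.5)
- Ring top: (297.8,172.5)
- Post tip: (192.8,292.3)

Next I'll triangulate them with the matching top-view points.

```bash
cat > h.py <<'E'
import cv2,numpy as np
from bench import r
from scipy.spatial.transform import Rotation as R
def cam(s):
    f=210/np.tan(np.radians(s["vertical_fov"]/2))
    K=np.array([[f,0,s["cx"]],[0,f,s["cy"]],[0,0,1]])
    return K@np.c_[cv2.Rodrigues(s["rvec"])[0],s["tvec"]]
def tri(Ps,Pt,a,b):
    X=cv2.triangulatePoints(Ps,Pt,np.array(a,float).reshape(2,1),np.array(b,float).reshape(2,1)).ravel();X=X/X[3]
    e=[np.linalg.norm((P@X)[:2]/(P@X)[2]-q) for P,q in((Ps,a),(Pt,b))]
    return X[:3],e
E
python3 - <<'E'
from h import *
np.set_printoptions(precision=4,suppress=True)
Ps,Pt=cam(r.snapshot("side")),cam(r.snapshot("top"))
np.savez("P.npz",Ps=Ps,Pt=Pt)
D=dict(lid_hR=((283,144),(365.5,149.5)),lid_fR=((332.75,156.5),(375,203.5)),lid_fL=((296.25,218),(275.5,216.25)),lid_hL=((240.5,201.5),(268.25,161.25)),
ring=((297.75,172.5),(321.75,190)),barR=((338.75,178.5),(347,224.5)),barL=((326.5,202),(308.75,229.5)),
tip=((192.8,292.5),(172.2,184.4)),b1=((185.8,291.3),(184.8,173.8)),b2=((214.5,296.3),(190.8,196.6)),b3=((205,320.8),(166.6,203.4)),b4=((174.8,315.3),(160.2,180.2)),
cup=((256.5,272),(213.5,212)))
V={}
for k,(a,b) in D.items():
    V[k],e=tri(Ps,Pt,a,b); print(k,V[k],np.round(e,2))
print("lid c",sum(V[k] for k in V if k[:3]=="lid")/4,"sides",np.linalg.norm(V["lid_hR"]-V["lid_hL"]),np.linalg.norm(V["lid_fR"]-V["lid_fL"]),np.linalg.norm(V["lid_hR"]-V["lid_fR"]),np.linalg.norm(V["lid_hL"]-V["lid_fL"]))
print("base c",sum(V["b%d"%i] for i in(1,2,3,4))/4,"bar c",(V["barR"]+V["barL"])/2)
for a,b in(("lid_hR","lid_hL"),("lid_fR","lid_fL"),("barR","barL")):
    d=V[b]-V[a];print(np.degrees(np.arctan2(-d[0],d[1])))
E
```

```text
lid_hR [ 0.6824 -0.2385  0.1088] [0.49 0.56]
lid_fR [ 0.517  -0.2537  0.1089] [0.24 0.28]
lid_fL [0.4896 0.0403 0.1046] [0.31 0.31]
lid_hL [0.6563 0.0558 0.1057] [0.5  0.51]
ring [ 0.5558 -0.096   0.14  ] [0.4  0.44]
barR [ 0.4581 -0.1674  0.1063] [0.43 0.48]
barL [ 0.446  -0.0553  0.1069] [0.12 0.13]
tip [0.6088 0.353  0.0592] [0.16 0.14]
b1 [0.6575 0.3242 0.0053] [0.16 0.14]
b2 [0.5821 0.3046 0.0082] [0.47 0.42]
b3 [0.5609 0.3796 0.0094] [0.04 0.04]
b4 [0.6363 0.4008 0.0085] [0.47 0.41]
cup [0.5114 0.225  0.0624] [1.98 1.83]
lid c [ 0.5863 -0.099   0.107 ] sides 0.29550003126292507 0.2952986185042291 0.1660758832817352 0.16736324627425858
base c [0.6092 0.3523 0.0079] bar c [ 0.452  -0.1113  0.1066]
5.0650910608221
5.314096469004109
6.149393418924223
```

Every height comes out about 7 mm low, while the relative heights match the text. So the calibration has a small common bias. I'll see how XY changes with the known heights in each view, and compute the move.

```bash
cat >> h.py <<'E'
def atz(P,uv,z):
    A=P[:,:2];b=P[:,2]*z+P[:,3];u,v=uv
    M=np.array([A[0]-u*A[2],A[1]-v*A[2]]);c=-np.array([b[0]-u*b[2],b[1]-v*b[2]])
    return np.linalg.solve(M,c)
def to(p,yawdeg,o=None):
    """shift and turn from the measured pose to TCP p, tool down, x axis at yaw"""
    o=o or r.observe();q=o["tcp_rot"];A=R.from_quat([q[1],q[2],q[3],q[0]])
    y=np.radians(yawdeg);B=R.from_matrix(np.array([[np.cos(y),np.sin(y),0],[np.sin(y),-np.cos(y),0],[0,0,-1]]))
    return A.inv().apply(np.array(p)-o["tcp_pos"])/.25,(A.inv()*B).as_rotvec()/(np.pi/4)
E
python3 - <<'E'
from h import *
np.set_printoptions(precision=4,suppress=True)
P=np.load("P.npz");Ps,Pt=P["Ps"],P["Pt"]
for k,a,b,z in(("ring",(297.75,172.5),(321.75,190),.145),("tip",(192.8,292.5),(172.2,184.4),.065),("bar",(332.6,190.2),(327.9,227),.108),
 ("b1",(185.8,291.3),(184.8,173.8),.015),("b3",(205,320.8),(166.6,203.4),.015),("b2",(214.5,296.3),(190.8,196.6),.015),("b4",(174.8,315.3),(160.2,180.2),.015)):
    print(k,atz(Ps,a,z),atz(Pt,b,z))
print(to([.555,-.096,.25],95.2))
E
```

```text
ring [ 0.5541 -0.0901] [ 0.5532 -0.0958]
tip [0.6059 0.3567] [0.6068 0.3517]
bar [ 0.4522 -0.1085] [ 0.4509 -0.1114]
b1 [0.6522 0.3303] [0.6541 0.3223]
b3 [0.558  0.3828] [0.5597 0.3785]
b2 [0.5798 0.3091] [0.5791 0.303 ]
b4 [0.6314 0.4043] [0.6357 0.3998]
(array([ 1.8489, -1.0112, -0.076 ]), array([-0.0015, -0.0014, -1.5594]))
```

Request:
play_rows --slide '[[0.92,-0.5,-0.28],[0.92,-0.5,-0.28],[0.92,-0.5,-0.28],[0.92,-0.5,-0.28],[0.92,-0.5,-0.28],[0.92,-0.5,-0.28],[0.92,-0.5,-0.28],[0.92,-0.5,-0.28],[0.92,-0.5,-0.28],[0.92,-0.5,-0.28]]' --rot '[[0,0,-0.8],[0,0,-0.8],[0,0,-0.8],[0,0,-0.8],[0,0,-0.8],[0,0,-0.8],[0,0,-0.8],[0,0,-0.8],[0,0,-0.8],[0,0,-0.8]]' --gripper 1

```text
time: 1.03
tcp_pos: [0.3983, -0.3107, 0.3008]
tcp_rot: [-0.0, 0.862, 0.508, -0.0]
force: [-0.0, -0.0, -0.8]
finger_gap: 0.998
finger_force: 0.0
```

```bash
python3 -c "
from h import *
print(r.observe()['tcp_pos'],to([.555,-.094,.22],95.2))"
```

```text
[ 0.39827658 -0.31069304  0.30077823] (array([1.0621047 , 0.12886716, 0.32251894]), array([-1.34483346e-03,  1.86748320e-04, -7.59417650e-01]))
```

Request:
play_rows --slide '[[1.0,0.13,0.2],[1.0,0.13,0.2],[1.0,0.13,0.2],[1.0,0.13,0.2],[1.0,0.13,0.2],[1.0,0.13,0.2],[1.0,0.13,0.2],[1.0,0.13,0.32],[1.0,0.13,0.32],[1.0,0.13,0.32],[1.0,0.13,0.32]]' --rot '[[0,0,-0.76],[0,0,-0.76],[0,0,-0.76],[0,0,-0.76],[0,0,-0.76],[0,0,-0.76],[0,0,-0.76],[0,0,-0.76],[0,0,-0.76],[0,0,-0.76],[0,0,-0.76]]'

```text
time: 1.95
tcp_pos: [0.5478, -0.109, 0.2214]
tcp_rot: [-0.0, 0.675, 0.738, -0.0]
force: [0.1, -0.5, 0.1]
finger_gap: 0.998
finger_force: 0.0
```

```bash
python3 - <<'E'
from h import *
np.set_printoptions(precision=4,suppress=True)
print(r.observe()['tcp_pos'],to([.555,-.094,.22],95.2),to([.555,-.094,.116],95.2))
A=np.zeros((600,800,3),np.uint8)
for i,n in enumerate(("side","top")):
    s=r.snapshot(n);P=cam(s);im=s["image"][:,:,::-1];cv2.imwrite(f"pics/{n}2.png",im)
    p=P@np.r_[r.observe()['tcp_pos'],1];print(n,p[:2]/p[2])
    x,y=((250,90),(262,100))[i]
    A[:,i*400:i*400+400]=cv2.resize(im[y:y+150,x:x+100],None,fx=4,fy=4,interpolation=cv2.INTER_CUBIC)
cv2.imwrite("pics/c2.png",A)
E
```

```text
[ 0.5478 -0.109   0.2214] (array([0.0574, 0.034 , 0.0057]), array([-0.0011, -0.    , -0.0025])) (array([0.0574, 0.0344, 0.4217]), array([-0.0011, -0.    , -0.0025]))
side [303.5709 146.9853]
top [329.0789 184.3032]
```

View pics/c2.png

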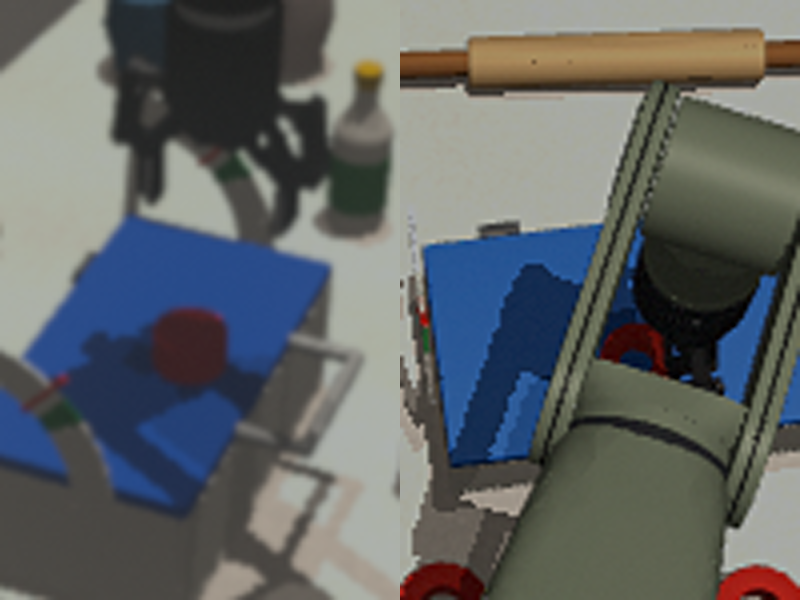

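In the side view the open fingertips are at about (287.5,140) and (320.8,147.5). Their midpoint matches the predicted TCP to within 1.5 mm, so the ring XY of about (0.554, -0.093) holds. I'll go down and grip.

Request:
play_rows --slide '[[0.06,0.03,0.0],[0.06,0.03,0.08],[0.06,0.03,0.16],[0.06,0.03,0.24],[0.06,0.03,0.32],[0.06,0.03,0.37],[0.06,0.03,0.4],[0.06,0.03,0.418],[0.06,0.03,0.418],[0.06,0.03,0.418]]' --rot '[[0,0,0],[0,0,0],[0,0,0],[0,0,0],[0,0,0],[0,0,0],[0,0,0],[0,0,0],[0,0,0],[0,0,0]]'

```text
time: 2.88
tcp_pos: [0.5552, -0.0923, 0.1178]
tcp_rot: [0.001, 0.674, 0.739, 0.0]
force: [0.4, 0.2, 0.3]
finger_gap: 0.997
finger_force: 0.0
```

Request:
play_rows --slide '[[0,0,0],[0,0,0],[0,0,0],[0,0,0],[0,0,0],[0,0,0],[0,0,0],[0,0,0],[0,0,0],[0,0,0]]' --rot '[[0,0,0],[0,0,0],[0,0,0],[0,0,0],[0,0,0],[0,0,0],[0,0,0],[0,0,0],[0,0,0],[0,0,0]]' --gripper -0.2 --squeeze 40

```text
time: 3.72
tcp_pos: [0.5557, -0.0921, 0.1184]
tcp_rot: [0.001, 0.674, 0.739, 0.001]
force: [0.7, 0.8, 6.2]
finger_gap: 0.622
finger_force: 41.4
```

Request:
play_rows --slide '[[0,0,-0.06],[0,0,-0.15],[0,0,-0.28],[0,0,-0.41],[0,0,-0.54],[0,0,-0.67],[0,0,-0.73],[0,0,-0.73],[0,0,-0.73]]' --rot '[[0,0,0],[0,0,0],[0,0,0],[0,0,0],[0,0,0],[0,0,0],[0,0,0],[0,0,0],[0,0,0]]'

```text
time: 4.47
tcp_pos: [0.5541, -0.0918, 0.2988]
tcp_rot: [-0.0, 0.674, 0.739, -0.0]
force: [0.3, -0.6, -3.9]
finger_gap: 0.628
finger_force: 43.1
```

```bash
python3 -c "
from h import *
print(r.observe()['tcp_pos'],to([.607,.355,.30],95.2))"
```

```text
[ 0.55409917 -0.09178401  0.29875646] (array([ 1.76039832,  0.37366857, -0.0050441 ]), array([-5.66403047e-04, -6.94960705e-05,  6.98352910e-04]))
```

Request:
play_rows --slide '[[0.05,0.01,0],[0.15,0.03,0],[0.27,0.06,0],[0.39,0.08,0],[0.51,0.11,0],[0.63,0.13,0],[0.75,0.16,0],[0.87,0.18,0],[0.95,0.2,0],[0.98,0.2,0]]' --rot '[[0,0,0],[0,0,0],[0,0,0],[0,0,0],[0,0,0],[0,0,0],[0,0,0],[0,0,0],[0,0,0],[0,0,0]]'

```text
time: 5.3
tcp_pos: [0.5799, 0.1607, 0.2953]
tcp_rot: [-0.003, 0.673, 0.74, -0.002]
force: [-0.4, 0.0, -2.6]
finger_gap: 0.62
finger_force: 43.1
```

Request:
play_rows --slide '[[0.05,0.01,0],[0.15,0.03,0],[0.27,0.06,0],[0.39,0.09,0.05],[0.51,0.11,0.15],[0.63,0.14,0.25],[0.72,0.17,0.35],[0.77,0.17,0.45],[0.78,0.17,0.55],[0.78,0.17,0.65],[0.78,0.17,0.72],[0.78,0.17,0.76],[0.78,0.17,0.76],[0.78,0.17,0.76]]' --rot '[[0,0,0],[0,0,0],[0,0,0],[0,0,0],[0,0,0],[0,0,0],[0,0,0],[0,0,0],[0,0,0],[0,0,0],[0,0,0],[0,0,0],[0,0,0],[0,0,0]]'

```text
time: 6.47
tcp_pos: [0.606, 0.3542, 0.1082]
tcp_rot: [-0.0, 0.674, 0.738, -0.001]
force: [-0.0, 0.0, -1.5]
finger_gap: 0.621
finger_force: 43.1
```

```bash
python3 - <<'E'
from h import *
np.set_printoptions(precision=4,suppress=True)
p=r.observe()['tcp_pos'];print(p,to([.607,.355,.10],95.2))
A=np.zeros((600,800,3),np.uint8)
for i,n in enumerate(("side","top")):
    s=r.snapshot(n);P=cam(s);im=s["image"][:,:,::-1];cv2.imwrite(f"pics/{n}3.png",im)
    q=P@np.r_[p,1];q=q[:2]/q[2];x,y=(q-[40,50]).astype(int);print(n,q,x,y)
    A[:,i*400:i*400+400]=cv2.resize(im[y:y+120,x:x+80],None,fx=5,fy=5,interpolation=cv2.INTER_CUBIC)
cv2.imwrite("pics/c3.png",A)
E
```

```text
[0.606  0.3542 0.1082] (array([0.0028, 0.0045, 0.0329]), array([-0.0026,  0.0008, -0.0003]))
side [191.5038 279.9252] 151 229
top [168.4464 180.8717] 128 130
```

View pics/c3.png

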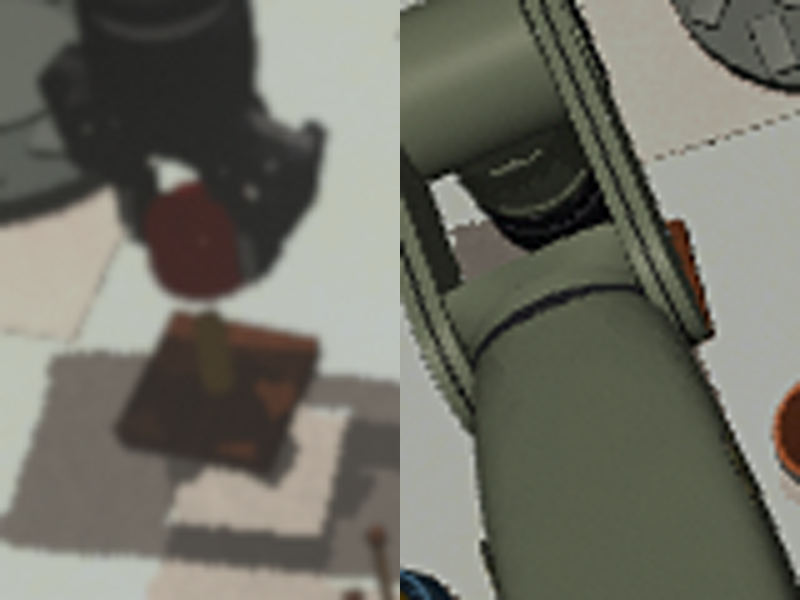

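The top view is blocked by the arm. In the side view the ring's left edge is at about (180.2, 275), its lowest edge at about (190, 288.4), and the post tip at (192.6, 292.5). I'll fit the ring's offset from the tip in this one view, using the known relative heights.

```bash
python3 - <<'E'
from h import *
from scipy.optimize import least_squares
np.set_printoptions(precision=4,suppress=True)
Ps=np.load("P.npz")["Ps"]
t=atz(Ps,(192.7,292.5),.065);a=np.linspace(0,2*np.pi,200)
def sil(c,zb):
    W=np.array([[c[0]+.027*np.cos(u),c[1]+.027*np.sin(u),z,1] for z in(zb,zb+.03) for u in a]).T
    q=Ps@W;return (q[:2]/q[2]).T
for zb in(.104,.1055):
    s=least_squares(lambda c:[sil(c,zb)[:,0].min()-180.2,sil(c,zb)[:,1].max()-288.4],t).x
    print("tip",t,"ring",s,"ring-tip",s-t)
# detect red extent
im=cv2.imread("pics/side3.png").astype(int);m=(im[:,:,2]>1.5*im[:,:,1])&(im[:,:,2]>1.5*im[:,:,0]);m[:, :170]=0;m[289:]=0;m[:255]=0;m[:,215:]=0
y,x=np.nonzero(m);print(x.min(),x.max(),y.min(),y.max())
# predicted if centred on TCP
for c in([.606,.3542],t): q=sil(c,.105);print(q.min(0),q.max(0))
E
```

```text
tip [0.6061 0.3568] ring [0.6055 0.3485] ring-tip [-0.0006 -0.0083]
tip [0.6061 0.3568] ring [0.6046 0.3495] ring-tip [-0.0015 -0.0073]
181 197 266 287
[178.5039 263.6931] [203.1781 289.6993]
[177.797  264.3852] [202.5173 290.4364]
```

```bash
python3 - <<'E'
from h import *
s=r.snapshot("side")["image"][:,:,::-1]
# average several stills for noise
im=np.mean([s]+[r.snapshot("side")["image"][:,:,::-1] for _ in range(3)],0)[240:315,160:230]
g=(np.clip(im/255*2.2,0,1)**.6*255).astype(np.uint8)
A=cv2.resize(g,None,fx=8,fy=8,interpolation=cv2.INTER_CUBIC)
for k in range(0,75,5):
    cv2.line(A,(0,k*8+4),(8,k*8+4),(0,0,255),1);cv2.line(A,(k*8+4,0),(k*8+4,8),(0,0,255),1)
cv2.imwrite("pics/c4.png",A)
E
```

```text
(no output)
```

View pics/c4.png

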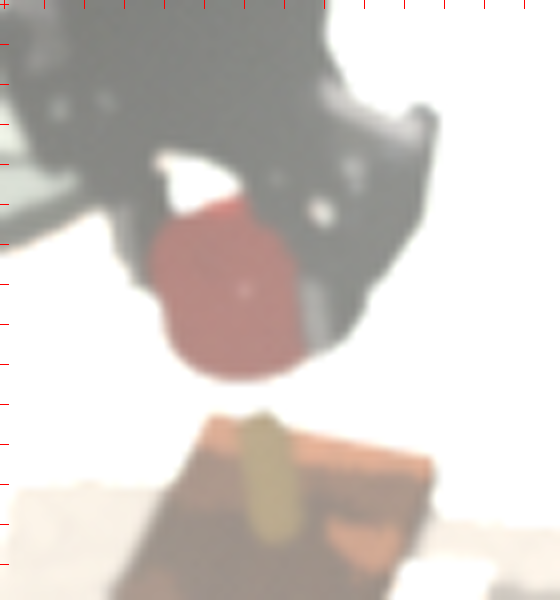

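```bash
python3 - <<'E'
from h import *
from scipy.optimize import least_squares
np.set_printoptions(precision=4,suppress=True)
Ps=np.load("P.npz")["Ps"];a=np.linspace(0,2*np.pi,200)
def sil(c,zb,rr=.027):
    W=np.array([[c[0]+rr*np.cos(u),c[1]+rr*np.sin(u),z,1] for z in(zb,zb+.03) for u in a]).T
    q=Ps@W;return (q[:2]/q[2]).T
s=sil([.5541,-.0925],.115);print("init pred",s.min(0),s.max(0),"obs 287.5 166.2 / 307.1 185.9")
t=atz(Ps,(192.5,292.4),.065);print("tip",t)
def f(c,zb,l,b,tp): s=sil(c,zb);return [s[:,0].min()-l,s[:,1].max()-b,s[:,1].min()-tp]
for l,b,tp in((178.5,288.4,264),(178.7,288.4,263.5),(179.3,288.4,264),(178.5,289,263.5)):
    o=least_squares(f,t,args=(.105,l,b,tp));print(l,b,tp,o.x-t,o.x,o.fun)
# initial, dark/normal threshold profile for edges in raw averaged image
im=np.mean([r.snapshot("side")["image"].astype(float) for _ in range(4)],0)
print(im[278,172:190,0].round());print(im[278,172:190,1].round());print(im[280:294,190].round()[:,0]);print(im[270,172:190,:2].round())
E
```

```text
init pred [288.3844 166.2297] [307.7494 186.3994] obs 287.5 166.2 / 307.1 185.9
tip [0.6067 0.3567]
178.5 288.4 264 [ 0.0003 -0.0039] [0.607  0.3529] [ 0.0005  0.7624 -0.8114]
178.7 288.4 263.5 [ 0.0003 -0.0047] [0.607  0.3521] [ 0.0004  0.5128 -0.5458]
179.3 288.4 264 [-0.0014 -0.0047] [0.6054 0.352 ] [ 0.0005  0.7621 -0.8111]
178.5 289 263.5 [ 0.0001 -0.0037] [0.6068 0.3531] [ 0.0002  0.2315 -0.2464]
[186. 177. 167. 177. 182. 178. 164. 130.  90.  70.  68.  68.  68.  67.
  67.  68.  67.  67.]
[179. 170. 165. 180. 186. 182. 167. 125.  75.  48.  42.  42.  42.  42.
  42.  42.  42.  42.]
[ 68.  67.  67.  67.  68.  67.  68.  78. 117. 160. 164. 129.  90.  75.]
[[178. 172.]
 [140. 135.]
 [ 90.  87.]
 [ 63.  62.]
 [ 54.  54.]
 [ 46.  46.]
 [ 45.  42.]
 [ 53.  42.]
 [ 61.  41.]
 [ 65.  41.]
 [ 66.  42.]
 [ 66.  41.]
 [ 66.  41.]
 [ 65.  42.]
 [ 65.  42.]
 [ 65.  41.]
 [ 66.  41.]
 [ 66.  41.]]
```

Side-view edges put the ring about 3–5 mm short in y, while the earlier relative measurement said about 1 mm. I'll shift +3 mm in y and +1 mm in x, then lower slowly and watch the force.

Request:
play_rows --slide '[[0.012,0.005,0.0],[0.012,0.005,0.04],[0.012,0.005,0.08],[0.012,0.005,0.12],[0.012,0.005,0.14],[0.012,0.005,0.16],[0.012,0.005,0.175],[0.012,0.005,0.19],[0.012,0.005,0.19],[0.012,0.005,0.19]]' --rot '[[0,0,0],[0,0,0],[0,0,0],[0,0,0],[0,0,0],[0,0,0],[0,0,0],[0,0,0],[0,0,0],[0,0,0]]'

```text
time: 7.8
tcp_pos: [0.6075, 0.3578, 0.0618]
tcp_rot: [0.0, 0.674, 0.739, 0.0]
force: [-0.5, -1.3, -3.0]
finger_gap: 0.625
finger_force: 43.1
```

```bash
python3 - <<'E'
from h import *
for i in range(3):
    r.snapshot("side");o=r.observe();print(o["tcp_pos"].round(4),o["force"].round(2),o["moment"].round(3))
E
```

```text
[0.6077 0.358  0.0622] [-0.43  0.   -2.99] [ 0.046 -0.025 -0.   ]
[0.6079 0.358  0.0625] [ 0.49  0.82 -4.06] [-0.011  0.009 -0.011]
[0.6079 0.358  0.0626] [ 0.42  0.7  -3.47] [ 0.039  0.044 -0.013]
```

Request:
play_rows --slide '[[0,0,0.02],[0,0,0.05],[0,0,0.08],[0,0,0.11],[0,0,0.13],[0,0,0.14],[0,0,0.14],[0,0,0.14]]' --rot '[[0,0,0],[0,0,0],[0,0,0],[0,0,0],[0,0,0],[0,0,0],[0,0,0],[0,0,0]]'

```text
time: 8.62
tcp_pos: [0.6073, 0.3578, 0.0264]
tcp_rot: [-0.0, 0.674, 0.739, -0.0]
force: [0.3, 0.4, -2.8]
finger_gap: 0.624
finger_force: 43.2
```

Request:
play_rows --slide '[[0,0,0.01],[0,0,0.02],[0,0,0.026],[0,0,0.03],[0,0,0.034],[0,0,0.034],[0,0,0.034]]' --rot '[[0,0,0],[0,0,0],[0,0,0],[0,0,0],[0,0,0],[0,0,0],[0,0,0]]'

```text
time: 9.2
tcp_pos: [0.6074, 0.3579, 0.0189]
tcp_rot: [0.0, 0.674, 0.739, 0.0]
force: [-1.7, -1.0, 1.8]
finger_gap: 0.624
finger_force: 43.4
```

The ring has touched down on the base: the vertical force flipped from about -3 N to +1.8 N at the expected height. I'll release and rise.

Request:
play_rows --slide '[[0,0,0],[0,0,0],[0,0,0],[0,0,0],[0,0,0],[0,0,0],[0,0,0]]' --rot '[[0,0,0],[0,0,0],[0,0,0],[0,0,0],[0,0,0],[0,0,0],[0,0,0]]' --gripper 1

```text
time: 9.78
tcp_pos: [0.6075, 0.3579, 0.0183]
tcp_rot: [0.0, 0.674, 0.739, 0.0]
force: [-1.0, 0.5, -0.5]
finger_gap: 1.002
finger_force: 0.0
```

Request:
play_rows --slide '[[0,0,-0.04],[0,0,-0.1],[0,0,-0.2],[0,0,-0.33],[0,0,-0.48],[0,0,-0.63],[0,0,-0.78],[0,0,-0.93],[0,0,-1],[0,0,-1],[0,0,-1]]' --rot '[[0,0,0],[0,0,0],[0,0,0],[0,0,0],[0,0,0],[0,0,0],[0,0,0],[0,0,0],[0,0,0],[0,0,0],[0,0,0]]'

```text
time: 10.7
tcp_pos: [0.6084, 0.3583, 0.2723]
tcp_rot: [0.001, 0.674, 0.739, 0.003]
force: [-0.5, -0.4, -0.6]
finger_gap: 1.003
finger_force: 0.0
```

```bash
python3 - <<'E'
from h import *
np.set_printoptions(precision=4,suppress=True)
p=r.observe()['tcp_pos'];print(p,to([.45,.09,.27],95.2))
im=r.snapshot("side")["image"][255:330,150:235,::-1]
cv2.imwrite("pics/c5.png",cv2.resize(im,None,fx=7,fy=7,interpolation=cv2.INTER_CUBIC))
E
```

```text
[0.6084 0.3583 0.2723] (array([-1.0111, -0.7287,  0.0028]), array([ 0.0076, -0.0025,  0.0007]))
```

View pics/c5.png

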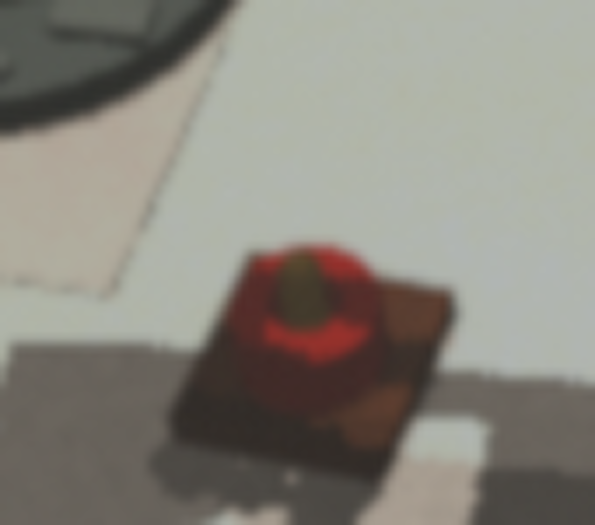

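The ring sits flat on the base around the post, with the post standing out above it at about (193,296). Next is the bar.

Request:
play_rows --slide '[[-0.08,-0.06,0],[-0.2,-0.15,0],[-0.32,-0.24,0],[-0.44,-0.33,0],[-0.56,-0.42,0],[-0.68,-0.51,0],[-0.8,-0.6,0],[-0.92,-0.68,0],[-1,-0.73,0],[-1,-0.73,0],[-1,-0.73,0]]' --rot '[[0,0,0],[0,0,0],[0,0,0],[0,0,0],[0,0,0],[0,0,0],[0,0,0],[0,0,0],[0,0,0],[0,0,0],[0,0,0]]' --gripper -0.1

```text
time: 11.67
tcp_pos: [0.447, 0.0916, 0.2665]
tcp_rot: [-0.001, 0.675, 0.738, -0.001]
force: [0.1, 0.3, 0.2]
finger_gap: 0.45
finger_force: 0.0
```

```bash
python3 - <<'E'
from h import *
np.set_printoptions(precision=4,suppress=True)
p=r.observe()['tcp_pos'];print(p,to([.4515,-.1115,.20],95.3))
E
```

```text
[0.447  0.0916 0.2665] (array([-0.8108, -0.0531,  0.2655]), array([-0.0042, -0.0009, -0.0048]))
```

Request:
play_rows --slide '[[-0.08,-0.005,0],[-0.2,-0.01,0],[-0.32,-0.02,0],[-0.44,-0.03,0],[-0.56,-0.035,0.05],[-0.68,-0.04,0.12],[-0.77,-0.05,0.2],[-0.81,-0.053,0.26],[-0.81,-0.053,0.26],[-0.81,-0.053,0.26],[-0.81,-0.053,0.26]]' --rot '[[0,0,0],[0,0,0],[0,0,0],[0,0,0],[0,0,0],[0,0,0],[0,0,0],[0,0,0],[0,0,0],[0,0,0],[0,0,0]]'

```text
time: 12.58
tcp_pos: [0.4543, -0.1096, 0.2035]
tcp_rot: [-0.0, 0.674, 0.739, 0.0]
force: [0.6, -0.1, -0.2]
finger_gap: 0.449
finger_force: 0.0
```

```bash
python3 - <<'E'
from h import *
np.set_printoptions(precision=4,suppress=True)
p=r.observe()['tcp_pos'];print(p,r.observe()["finger_gap"],to([.4515,-.1115,.089],95.3))
im=r.snapshot("side")["image"][115:235,255:375,::-1]
cv2.imwrite("pics/c6.png",cv2.resize(im,None,fx=5,fy=5,interpolation=cv2.INTER_CUBIC))
E
```

```text
[ 0.4543 -0.1096  0.2035] 0.44853297093618366 (array([-0.0071, -0.0121,  0.4578]), array([ 0.0001, -0.001 ,  0.    ]))
```

View pics/c6.png

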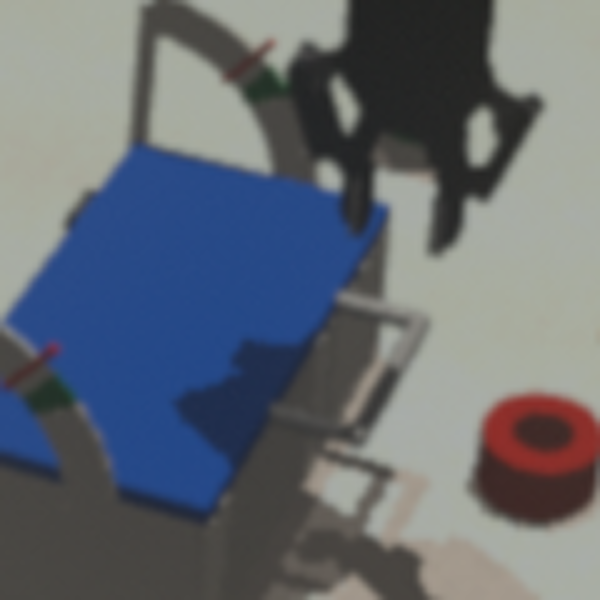

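The fingers straddle the bar: tips at (326,161) and (343,165), bar middle at about (333,191). I'll descend and pinch gently.

Request:
play_rows --slide '[[-0.007,-0.012,0.04],[-0.007,-0.012,0.12],[-0.007,-0.012,0.2],[-0.007,-0.012,0.28],[-0.007,-0.012,0.34],[-0.007,-0.012,0.39],[-0.007,-0.012,0.42],[-0.007,-0.012,0.45],[-0.007,-0.012,0.45],[-0.007,-0.012,0.45]]' --rot '[[0,0,0],[0,0,0],[0,0,0],[0,0,0],[0,0,0],[0,0,0],[0,0,0],[0,0,0],[0,0,0],[0,0,0]]'

```text
time: 13.47
tcp_pos: [0.4511, -0.1125, 0.091]
tcp_rot: [0.0, 0.674, 0.739, 0.0]
force: [0.6, -0.7, -0.1]
finger_gap: 0.448
finger_force: 0.0
```

Request:
play_rows --slide '[[0,0,0],[0,0,0],[0,0,0],[0,0,0],[0,0,0],[0,0,0],[0,0,0],[0,0,0],[0,0,0],[0,0,0]]' --rot '[[0,0,0],[0,0,0],[0,0,0],[0,0,0],[0,0,0],[0,0,0],[0,0,0],[0,0,0],[0,0,0],[0,0,0]]' --gripper -1 --squeeze 25

```text
time: 14.3
tcp_pos: [0.4531, -0.1129, 0.0919]
tcp_rot: [0.002, 0.674, 0.739, 0.001]
force: [4.9, 1.9, -0.6]
finger_gap: 0.127
finger_force: 26.0
```

```bash
python3 - <<'E'
from h import *
np.set_printoptions(precision=3,suppress=True)
o=r.observe();print(o["tcp_pos"],o["force"],o["finger_gap"])
# arc rows: bar (box x, z) relative to hinge: radius .22, +7 mm offset normal; tool y=+box x, tool z=down
for th in range(0,62,2):
    t=np.radians(th);d=np.array([-.22*np.cos(t)-.007*np.sin(t)+.22, .22*np.sin(t)+.007*np.cos(t)-.007]);print(th,d[0]/.25,-d[1]/.25)
E
```

```text
[ 0.453 -0.113  0.092] [ 4.871  1.854 -0.602] 0.12690196537980677
0 0.0 -0.0
2 -0.00044111368447430355 -0.030694500254735534
4 0.00019045450651922202 -0.06131749030210534
6 0.0018939351044251485 -0.09183166074584671
8 0.004667252680536249 -0.12219983476962157
10 0.008507028374582837 -0.15238501343124053
12 0.013408584011353697 -0.1823504207401748
14 0.019365947800332406 -0.21205954846343553
16 0.02637186161140348 -0.2414762006052322
18 0.03441778981776633 -0.27056453750621795
20 0.043493929695281874 -0.2992891195085939
22 0.053589223365581584 -0.32761495013387265
24 0.06469137126838875 -0.35550751872069697
26 0.07678684714663886 -0.38293284247076476
28 0.08986091452613931 -0.4098575078516339
30 0.10389764466969398 -0.4362487113059642
32 0.11887993598381541 -0.46207429921760024
34 0.1347895348543824 -0.48730280708579843
36 0.15160705788585704 -0.5119034978598749
38 0.16931201551696629 -0.5358463993875675
40 0.18788283698407615 -0.5591023409314859
42 0.20729689660184503 -0.5816429887091623
44 0.22753054132913508 -0.6034408804133997
46 0.24855911958660026 -0.6244694586708648
48 0.27035701129083767 -0.644703103398155
50 0.29289765906851395 -0.6641171630159238
52 0.3161536006124325 -0.6826879844830338
54 0.3400965021401251 -0.7003929421141429
56 0.36469719291420166 -0.7172104651456177
58 0.38992570078239974 -0.7331200640161846
60 0.4157512886940356 -0.748102355330306
```

Request:
play_rows --slide '[[0,0.003,-0.005],[0,0.006,-0.015],[0,0.008,-0.03],[0,0.008,-0.046],[0,0.008,-0.061],[0,0.009,-0.076],[0,0.01,-0.092],[0,0.011,-0.107],[0,0.013,-0.122],[0,0.015,-0.137],[0,0.017,-0.152],[0,0.019,-0.167],[0,0.021,-0.182],[0,0.024,-0.197],[0,0.027,-0.212],[0,0.031,-0.227],[0,0.034,-0.241],[0,0.038,-0.256],[0,0.042,-0.27],[0,0.042,-0.27]]' --rot '[[0,0,0],[0,0,0],[0,0,0],[0,0,0],[0,0,0],[0,0,0],[0,0,0],[0,0,0],[0,0,0],[0,0,0],[0,0,0],[0,0,0],[0,0,0],[0,0,0],[0,0,0],[0,0,0],[0,0,0],[0,0,0],[0,0,0],[0,0,0]]'

```text
time: 15.97
tcp_pos: [0.4668, -0.1115, 0.1604]
tcp_rot: [0.005, 0.674, 0.738, 0.005]
force: [17.6, 3.0, -9.2]
finger_gap: 0.127
finger_force: 26.6
```

```bash
cat >> h.py <<'E'
def ang(show=True):
    """lid angle from the TCP shift since the grasp (bar .453,-.113; TCP z .0919)"""
    o=r.observe();u=np.array([np.cos(np.radians(5.3)),np.sin(np.radians(5.3))])
    dx=(o["tcp_pos"][:2]-[.453,-.1129])@u;dz=o["tcp_pos"][2]-.0919
    v=np.array([.22-dx,.007+dz]);th=np.degrees(np.arctan2(v[1],v[0])-np.arctan2(.007,.22))
    print("angle",th.round(2),"radius",np.hypot(*v).round(4),"tcp",o["tcp_pos"].round(4),"F",o["force"].round(1),"gap",round(o["finger_gap"],3))
E
python3 -c "
from h import *
ang()"
```

```text
angle 18.3 radius 0.2195 tcp [ 0.4668 -0.1115  0.1604] F [17.6  3.  -9.2] gap 0.127
```

The 17 N came from a sign slip in my arc table: the 7 mm bar offset moves the bar towards +x as it rises. I'll recompute the arc.

```bash
python3 - <<'E'
import numpy as np
for th in (18,20,22,24,26,28,30,32,34,36,38,40,42,44,46,48,50,52,54,56,57,58):
    t=np.radians(th);print(th,round((.22-.22*np.cos(t)+.007*np.sin(t))/.25+.008-.042,3),round(-(.22*np.sin(t)+.007*np.cos(t)-.007)/.25+.27,3))
E
```

```text
18 0.018 -0.001
20 0.029 -0.029
22 0.041 -0.058
24 0.053 -0.086
26 0.067 -0.113
28 0.082 -0.14
30 0.098 -0.166
32 0.115 -0.192
34 0.132 -0.217
36 0.151 -0.242
38 0.17 -0.266
40 0.19 -0.289
42 0.211 -0.312
44 0.232 -0.333
46 0.255 -0.354
48 0.278 -0.375
50 0.302 -0.394
52 0.326 -0.413
54 0.351 -0.43
56 0.377 -0.447
57 0.39 -0.455
58 0.403 -0.463
```

Request:
play_rows --slide '[[0,0.008,0],[0,0.018,-0.001],[0,0.023,-0.015],[0,0.029,-0.029],[0,0.041,-0.058],[0,0.047,-0.072],[0,0.053,-0.086],[0,0.06,-0.1],[0,0.067,-0.113],[0,0.074,-0.126],[0,0.082,-0.14],[0,0.09,-0.153],[0,0.098,-0.166],[0,0.106,-0.179],[0,0.115,-0.192],[0,0.123,-0.205],[0,0.132,-0.217],[0,0.132,-0.217]]' --rot '[[0,0,0],[0,0,0],[0,0,0],[0,0,0],[0,0,0],[0,0,0],[0,0,0],[0,0,0],[0,0,0],[0,0,0],[0,0,0],[0,0,0],[0,0,0],[0,0,0],[0,0,0],[0,0,0],[0,0,0],[0,0,0]]'

```text
time: 17.47
tcp_pos: [0.4942, -0.1088, 0.2133]
tcp_rot: [-0.0, 0.674, 0.739, -0.0]
force: [1.5, -2.5, -0.9]
finger_gap: 0.128
finger_force: 26.2
```

```bash
python3 -c "
from h import *
ang()"
```

```text
angle 33.91 radius 0.2199 tcp [ 0.4942 -0.1088  0.2133] F [ 1.5 -2.5 -0.9] gap 0.128
```

Request:
play_rows --slide '[[0,0.009,-0.013],[0,0.019,-0.025],[0,0.028,-0.037],[0,0.038,-0.049],[0,0.048,-0.061],[0,0.058,-0.072],[0,0.068,-0.084],[0,0.079,-0.095],[0,0.1,-0.116],[0,0.112,-0.127],[0,0.123,-0.137],[0,0.146,-0.158],[0,0.158,-0.168],[0,0.17,-0.177],[0,0.182,-0.187],[0,0.194,-0.196],[0,0.219,-0.213],[0,0.245,-0.23],[0,0.258,-0.238],[0,0.258,-0.238]]' --rot '[[0,0,0],[0,0,0],[0,0,0],[0,0,0],[0,0,0],[0,0,0],[0,0,0],[0,0,0],[0,0,0],[0,0,0],[0,0,0],[0,0,0],[0,0,0],[0,0,0],[0,0,0],[0,0,0],[0,0,0],[0,0,0],[0,0,0],[0,0,0]]'

```text
time: 19.13
tcp_pos: [0.5596, -0.1025, 0.2742]
tcp_rot: [0.001, 0.674, 0.739, 0.001]
force: [-4.0, -1.5, 6.3]
finger_gap: 0.127
finger_force: 26.6
```

```bash
python3 -c "
from h import *
ang()
im=r.snapshot('side')['image'][95:245,225:365,::-1]
cv2.imwrite('pics/c7.png',cv2.resize(im,None,fx=4,fy=4,interpolation=cv2.INTER_CUBIC))"
```

```text
angle 57.37 radius 0.2204 tcp [ 0.5596 -0.1025  0.2742] F [-4.  -1.5  6.3] gap 0.127
```

View pics/c7.png

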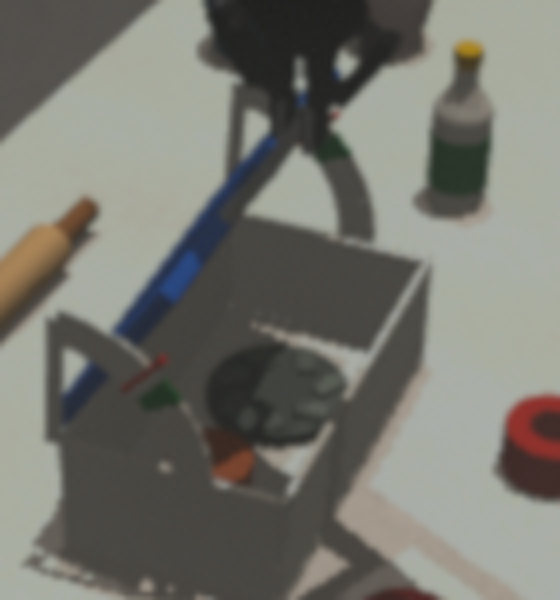

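The lid lies past the red tick (tick at about (261,188), lid edge crossing the arc at about (254,178)), and the measured angle is 57°. I'll ease it back to 40°.

Request:
play_rows --slide '[[0,-0.006,0.004],[0,-0.013,0.008],[0,-0.026,0.016],[0,-0.039,0.025],[0,-0.051,0.033],[0,-0.064,0.042],[0,-0.076,0.051],[0,-0.088,0.061],[0,-0.1,0.07],[0,-0.112,0.08],[0,-0.124,0.09],[0,-0.135,0.101],[0,-0.147,0.111],[0,-0.158,0.122],[0,-0.169,0.132],[0,-0.179,0.143],[0,-0.19,0.155],[0,-0.2,0.166],[0,-0.2,0.166],[0,-0.2,0.166]]' --rot '[[0,0,0],[0,0,0],[0,0,0],[0,0,0],[0,0,0],[0,0,0],[0,0,0],[0,0,0],[0,0,0],[0,0,0],[0,0,0],[0,0,0],[0,0,0],[0,0,0],[0,0,0],[0,0,0],[0,0,0],[0,0,0],[0,0,0],[0,0,0]]'

```text
time: 20.85
tcp_pos: [0.5082, -0.1074, 0.23]
tcp_rot: [-0.0, 0.674, 0.739, -0.0]
force: [-3.8, -2.1, 3.8]
finger_gap: 0.127
finger_force: 27.1
```

Request:
play_rows --slide '[[0,0,0],[0,0,0],[0,0,0],[0,0,0],[0,0,0],[0,0,0]]' --rot '[[0,0,0],[0,0,0],[0,0,0],[0,0,0],[0,0,0],[0,0,0]]'

```text
time: 21.35
tcp_pos: [0.5087, -0.1073, 0.2306]
tcp_rot: [0.0, 0.674, 0.739, 0.0]
force: [-3.5, -0.7, 3.2]
finger_gap: 0.128
finger_force: 27.1
```

```bash
python3 - <<'E'
from h import *
ang()
s=r.snapshot("side");P=cam(s);im=s["image"].astype(int)
# image check of the lid angle: blue pixels of the lid's +y end edge against predicted end-edge lines
m=(im[:,:,2]>1.4*im[:,:,0])&(im[:,:,2]>1.2*im[:,:,1]);m[:120]=0;m[230:]=0;m[:,:225]=0;m[:,345:]=0
c,sn=np.cos(np.radians(5.3)),np.sin(np.radians(5.3));h=np.array([.453,-.1129])+.22*np.array([c,sn])
for th in(30,35,40,45,50):
    t=np.radians(th);M=np.zeros(m.shape,np.uint8);q=[]
    for y,l in((.15,0),(.15,.17),(-.15,.17),(-.15,0)):
        x=-l*np.cos(t)+.014*np.sin(t);z=.101+l*np.sin(t)+.014*np.cos(t)
        p=P@np.array([h[0]+x*c-y*sn,h[1]+x*sn+y*c,z,1]);q.append(p[:2]/p[2])
    cv2.fillPoly(M,[np.array(q).astype(np.int32)],1);M=M>0
    print(th,"IoU",round((M&m).sum()/(M|m).sum(),3))
E
```

```text
angle 39.78 radius 0.2194 tcp [ 0.5087 -0.1073  0.2306] F [-3.5 -0.7  3.2] gap 0.128
30 IoU 0.642
35 IoU 0.742
40 IoU 0.63
45 IoU 0.452
50 IoU 0.265
```

TCP geometry gives 39.8°, well inside the band. The crude image overlap peaks nearer 35°, but that view has the known bias. I'll register it on the shut-lid picture and repeat.

```bash
python3 - <<'E'
from h import *
from scipy.optimize import minimize
P=cam(r.snapshot("side"));c,sn=np.cos(np.radians(5.3)),np.sin(np.radians(5.3));h=np.array([.453,-.1129])+.22*np.array([c,sn])
def poly(th,d):
    t=np.radians(th);q=[]
    for y,l in((.15,0),(.15,.17),(-.15,.17),(-.15,0)):
        x=-l*np.cos(t)+.014*np.sin(t);z=.101+l*np.sin(t)+.014*np.cos(t)
        p=P@np.array([h[0]+x*c-y*sn,h[1]+x*sn+y*c,z,1]);q.append(p[:2]/p[2])
    return np.array(q)+d
obs=np.array([[240.5,201.5],[296.25,218],[332.75,156.5],[283,144]])-.4
d=(obs-poly(0,0));print(d);d=d.mean(0)
s=r.snapshot("side")["image"];im=s.astype(int)
m=((im[:,:,2]>1.25*im[:,:,0])&(im[:,:,2]>1.1*im[:,:,1])).astype(np.uint8);m[:110]=0;m[230:]=0;m[:,:225]=0;m[:,345:]=0
for th in range(32,48,2):
    M=np.zeros(m.shape,np.uint8);q=poly(th,d);cv2.fillPoly(M,[np.round(q*16).astype(np.int32)],1,shift=4)
    print(th,"IoU",round((M&m).sum()/(M|m).sum(),3),"out",(m&~M&1).sum(),"missing",(M&(1-m)).sum())
A=s[95:245,225:365,::-1].copy();A=cv2.resize(A,None,fx=4,fy=4,interpolation=cv2.INTER_CUBIC)
n,l,st,_=cv2.connectedComponentsWithStats(m);print(st[1:][st[1:,4]>20])
for row in range(140,205,8):
    x=np.nonzero(m[row])[0]; 
    f=lambda th:[ (lambda a,b,e,g:None)(0,0,0,0)]
    print(row,(x.min(),x.max()) if len(x) else None,end=" ")
    for th in(36,40,44):
        M=np.zeros(m.shape,np.uint8);cv2.fillPoly(M,[np.round(poly(th,d)*16).astype(np.int32)],1,shift=4);x=np.nonzero(M[row])[0];print(th,(x.min(),x.max()) if len(x) else None,end=" ")
    print()
E
```

```text
[[ 1.00678988  2.35901731]
 [-0.90184425  2.14194506]
 [-1.42071658  1.82083011]
 [ 0.52778449  2.27997695]]
32 IoU 0.651 out 155 missing 693
34 IoU 0.707 out 128 missing 538
36 IoU 0.784 out 77 missing 380
38 IoU 0.797 out 141 missing 264
40 IoU 0.762 out 233 missing 236
42 IoU 0.681 out 398 missing 228
44 IoU 0.615 out 536 missing 213
46 IoU 0.536 out 692 missing 209
[[ 254  131   57   60 1561]
 [ 240  186   18   16  156]]
140 (np.int64(283), np.int64(309)) 36 (np.int64(288), np.int64(314)) 40 (np.int64(286), np.int64(308)) 44 (np.int64(285), np.int64(304)) 
148 (np.int64(276), np.int64(305)) 36 (np.int64(276), np.int64(308)) 40 (np.int64(276), np.int64(303)) 44 (np.int64(276), np.int64(298)) 
156 (np.int64(270), np.int64(301)) 36 (np.int64(270), np.int64(303)) 40 (np.int64(270), np.int64(298)) 44 (np.int64(270), np.int64(293)) 
164 (np.int64(264), np.int64(294)) 36 (np.int64(264), np.int64(297)) 40 (np.int64(264), np.int64(292)) 44 (np.int64(264), np.int64(287)) 
172 (np.int64(258), np.int64(290)) 36 (np.int64(258), np.int64(292)) 40 (np.int64(258), np.int64(287)) 44 (np.int64(258), np.int64(281)) 
180 (np.int64(257), np.int64(285)) 36 (np.int64(252), np.int64(286)) 40 (np.int64(252), np.int64(281)) 44 (np.int64(252), np.int64(274)) 
188 (np.int64(246), np.int64(272)) 36 (np.int64(246), np.int64(275)) 40 (np.int64(246), np.int64(267)) 44 (np.int64(246), np.int64(260)) 
196 (np.int64(240), np.int64(254)) 36 (np.int64(240), np.int64(252)) 40 (np.int64(240), np.int64(248)) 44 (np.int64(240), np.int64(245)) 
204 None 36 None 40 None 44 None
```

With the view registered, it reads about 38°, and the lid's visible front face biases that low. Both readings are well inside 35–45°, and the lid is static and gripped. Handing in.

```bash
python3 -c "
from h import *
ang();print(r.job_done())"
```

```text
angle 39.79 radius 0.2194 tcp [ 0.5087 -0.1073  0.2306] F [-2.5 -3.1  3.7] gap 0.132
the job is handed in; nothing more can be done
None
```

Job handed in at about 21 s: the red ring sits flat on the post's base, released, and the lid was raised to about 57°, eased back to about 40° and is still held there, with the cup, jar and bottle not touched.

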